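Tare the dial kitchen scale with its cup

ROBOT

A 7-joint arm with a two-finger parallel gripper is mounted at the origin on the work surface. World frame = base frame: x ahead of the robot, y to its left, z up, the work surface at z = 0. Lengths are in m, angles in rad, forces in N, time in s.
With the tool pointing down it reaches from about 0.425 to 0.875 m from the base axis. Payload 8.4 kg.
Tool frame: the origin (TCP) lies between the finger pads; the fingertips stand 22 mm ahead of it and the grasp point (between the pads) lies 3 mm ahead of it (tcp_to_tips is the distance from the TCP to the fingertips, in m); z points along the fingers, y is the line along which they close (so a half turn about z gives the same grasp; the last joint's range is limited). The gripper opens to 87 mm and grips with 3 to 60 N. Pads are 19 mm wide; open, the fingers measure 117 mm over their backs; the gripper's body (75 mm by 190 mm) begins 51 mm behind the grasp point.
Start: joints at [1.018, 0.333, 0.04, 1.465, -0.013, 1.343, -0.059], TCP at [0.285, -0.584, 0.245] pointing down, gripper open.
Joint ranges: [-2.58, 2.58], [-0.38, 2.09], [-1.3, 1.39], [0.25, 2.4], [-1.5, 4.64], [0.08, 2.09], [-2.65, 2.65]. Speed limits (rad/s): [2.22, 2.22, 2.79, 2.79, 3.14, 3.14, 3.14].

INTERFACE

Orientations are given as a unit quaternion [x, y, z, w].
In Python, from cell import read_state, capture, camera_model, finish_job, boxes_of, regions_of, tcp_to_tips gives the robot as it stands.
- The arm moves only by the tool drive_tool, never from a script. Its argument "series" is a list of rows, each an object of numbers: "x", "y", "z": the shift along the tool's x, y, z each as a share of 150 mm, from -1 to 1; "roll": the turn about the tool's z as a share of 180 degrees, from -1 to 1. In form: [{"x": .., "y": .., "z": .., "roll": ..}, ...]. A call has 1 to 10 rows; each row is the pose to reach, as a shift and turn from the pose commanded when the call began, along the tool's axes at that moment, turning the shorter way round; what a row does not reach only later rows make up. A row lasts 1/12 s, in which the tool goes at most 41.7 mm and 7.16 degrees, less where a joint would pass 70% of its speed; a pose out of reach is approached as far as the arm can. A call with a number of a shift or a turn outside -1 to 1 is refused whole. A call with a gripper value outside its range is refused whole. "fingers" is the opening, from -1 (shut) to 1 (fully open), set as the call begins (left out, the last holds). The fingers move at their own pace and stop on an object; "grip_force" is the grip in N (left out, the last holds). Time passes only in rows, so rows that repeat a pose let the fingers close. It gives the time, the measured TCP pose, the force, the opening and the grip force at its end, in the units of the state.
- read_state(): the state, without advancing time (a new reading comes with each control period).
- capture(name): name is "scene" or "top" or "wrist"; returns the picture (420x560x3 uint8, red, green, blue); there is no depth.
- camera_model(name): a dict with "camera_matrix" (3x3 intrinsics, pixels), "eye" and "attitude" of the camera in the world. Camera axes: x right, y up, looking along -z (the intrinsics and any distortion apply to the point x, -y, -z); pixel columns grow to the right and rows downward; lengths in m; the calibration is good to about 2 mm. A picture is of the moment at which its call begins: read the wrist's pose just before it. camera_model takes no time and is no camera call; for the wrist camera it gives the pose at the moment of the call.
- finish_job(): hands the job in; it is judged then, once.
Trained networks look in the newest picture that a camera, given by its name, has taken for a name from the list of things; names that differ only in an ending like _2 or _b are one class to them, and where a whole thing is asked for, a point or a joint stands for the part that bears it (a point fixed in the world has none). Each returns a list of dicts, best first, with "score" (0 to 1); they miss things now and then, are a little off and sometimes report something else, mostly with a low value. They report only what shows in the picture. A call takes as long as a camera call. They do not tell look-alikes from the thing itself.
- boxes_of(name, camera): "at" ([column, row] in pixels, amid what is visible of it).
- regions_of(name, camera): "region" (420x560 bool, what is visible of it) and "at" ([column, row] in pixels, amid what is visible of it).
The state is a dict: "t": time; "joints": joint angles; "joint_velocities": joint speeds; "effort": joint torques, N m; "tcp_pos": TCP position; "tcp_rot": TCP orientation; "force": force on the tool from outside, world axes, zero at the start; "ft_torque": the same for the moment, N m; "finger_gap": finger opening in m; "gripper_force": force on a finger pad.
Only numpy, scipy, OpenCV 4.12 (cv2) and the standard library are available. Lean on these libraries where they do the work, as an engineer would, in place of code of your own. Each camera call takes 0.05 s, during which the arm holds its last target. There are 200 camera calls.

TASK

Gently set the empty steel cup upright on the middle of the scale's pan and let go; its weight swings the needle. Then turn the black bezel of the dial until its red zero mark lies under the tip of the needle, so that the scale reads zero with the cup on it, and let go. Leave the coffee jar, the bowl and the mug alone.

Things in the scene. Friction and masses are not known exactly. Their poses are not given: they have to be found in the camera images.
- cup: empty round straight-sided stainless steel cup, outer diameter 56 mm, 60 mm high, 3 mm wall, about 0.2 kg (varies), loose, standing upright on the counter; origin at the centre of its underside, z up
- scale: blue dial kitchen scale, fixed, 220 mm long (x), 120 mm wide (y), 56 mm high without dial and pan; origin at the centre of its underside, -x is its front. At the front a sloping 80 x 100 mm face carries the dial, tilted 30 degrees from level: normal (-0.5, 0, 0.866) in the scale's frame, upper edge 105 mm high. The pan stands behind the dial
- pan_top (a point): centre of the upper side of the flat round steel pan, 100 mm in diameter, 60 mm behind the scale's origin; 95 mm above the counter when empty; the pan is sprung and sinks 4 to 10 mm under the cup
- dial_centre (a point): point on the dial's axis in the plane of the bezel's top. Bezel: black ribbed round knob with a white dial card, 64 mm in diameter, 20 mm high, its top 22 mm above the sloping face; it turns about the face's normal. It can be gripped across its diameter with the fingers along the normal, at any angle around it
- zero_mark (a point): red zero mark, 8 mm wide, on the bezel's rim, this point 25 mm from the dial's axis; turns with the bezel
- needle_tip (a point): tip of the black needle, 25 mm from the dial's axis, level with the zero mark; moves only with the pan, not with the bezel
- bezel (a joint): angle of the zero mark about the dial's axis: 0 at the uphill side of the face (towards the pan), growing clockwise as seen looking at the dial; stays where it is left; limits -3.1 to 3.1
- needle (a joint): angle of the needle, same zero and sense as the bezel's: 0 with the pan empty, about 0.9 to 1.9 with the cup on it; dial reads zero when both joints are equal
- coffee: bystander: amber glass coffee jar with black lid, 66 mm in diameter, 130 mm high, loose; origin at the centre of its underside
- bowl: bystander: white bowl, 130 mm in diameter, 50 mm high, loose; origin at the centre of its underside
- mug: bystander: blue mug, 80 mm in diameter, 90 mm high, handle towards its +y, loose; origin at the centre of its underside
There are look-alikes about, which are no part of the job. Several things have the shape of the cup; the one meant has the colours described above.

How it is judged:
On the way, in this order (a step that is already met when the one before it is completed fails the run):
1. the cup stands on the middle of the pan, released (horizontal distance between cup and pan_top below 0.022 m and contact force between cup and pan above 0.5 N and angle between cup's own z axis and vertical below 0.15 rad and contact force between the fingers and cup below 0.1 N and linear speed of cup below 0.02 m/s), for 0.3 s.
2. the bezel is turned so that its zero mark is at the needle's tip, with the cup on the pan (all of step 1 and distance between zero_mark and needle_tip below 0.004 m), for 0.2 s.
At the end, for the whole second after the job is handed in: The cup stands upright (within 0.15 rad) and at rest on the pan, released, its centre within 22 mm of the pan's centre, and the bezel rests with its zero mark within 4 mm of the needle's tip (all of step 2 and velocity of joint bezel between -0.05 and 0.05 rad/s); the robot touches nothing.
It fails at once if the cup is dropped (moving faster than 0.7 m/s while not held) (linear speed of cup above 0.7 m/s and contact force between the fingers and cup below 0.1 N).
It fails at once if the coffee jar is moved by more than 30 mm (distance of coffee from where it was at the start of the episode above 0.03 m).
It fails at once if the bowl is moved by more than 30 mm (distance of bowl from where it was at the start of the episode above 0.03 m).
It fails at once if the mug is moved by more than 30 mm (distance of mug from where it was at the start of the episode above 0.03 m).
It also fails if it takes over 67 s, if anything falls off the work surface, if the arm or the gripper's body presses on something with over 40 N, if the wrist force passes 120 N, or if a joint passes its speed limit or range.

## Working session

There is one attempt and no reset: what is moved stays moved. The work goes in short steps, Python scripts to look and compute and a tool call to move; the robot and the scene stay as the last step left them, time stands still between calls to the robot, and variables do not carry over. Pictures are saved under pics/ and viewed, at most 10 in all, crops included, and the job is handed in when it is done.

Besides the shell and the picture viewer there is one more tool, called after ">>>" by a JSON object that holds its "name" and its "arguments", one argument or row to a line. drive_tool: Moves the arm, as the interface text tells. Shift numbers are shares of 150 mm and turn numbers shares of 180 degrees, none past 1 either way. Its arguments: {"type":"object","properties":{"series":{"type":"array"},"fingers":{"type":"number"},"grip_force":{"type":"number"}},"required":["series"]}

```bash
mkdir -p pics; ls
cat > h.py <<'E'
import numpy as np, cv2
from cell import *
from scipy.spatial.transform import Rotation as R
def cam(n):
    m=camera_model(n); K=np.array(m["camera_matrix"]); e=np.array(m["eye"]); a=np.array(m["attitude"])
    Rm=a if a.shape==(3,3) else R.from_quat(a).as_matrix()
    return K,e,Rm,m
def ray(c,uv):
    K,e,Rm,m=c
    p=np.linalg.inv(K)@np.array([uv[0],uv[1],1.]); d=Rm@np.array([p[0],-p[1],-p[2]]); return e,d/np.linalg.norm(d)
def onz(c,uv,z):
    e,d=ray(c,uv); return e+d*(z-e[2])/d[2]
def tri(rs):
    A=np.zeros((3,3));b=np.zeros(3)
    for e,d in rs:
        P=np.eye(3)-np.outer(d,d);A+=P;b+=P@e
    x=np.linalg.solve(A,b); return x,[np.linalg.norm((np.eye(3)-np.outer(d,d))@(x-e)) for e,d in rs]
def proj(c,X):
    K,e,Rm,m=c; q=Rm.T@(np.array(X)-e); p=K@np.array([q[0],-q[1],-q[2]]); return p[:2]/p[2]
def save(im,n): cv2.imwrite("pics/"+n,im[:,:,::-1])
E
python3 - <<'E'
from h import *
ims=[]
for n in ["scene","top"]:
    im=capture(n); ims.append(im); np.save(n+".npy",im)
    c=cam(n); print(n,c[1],c[3].keys())
    for k in ["cup","scale","bezel","coffee","bowl","mug","zero_mark","needle_tip","pan_top","dial_centre"]:
        try: print(k,[(np.round(b["at"],1).tolist(),round(b["score"],2), onz(c,b["at"],0.05).round(3).tolist()) for b in boxes_of(k,n)][:5])
        except Exception as ex: print(k,ex)
a=np.vstack(ims); 
save(ims[0],"scene0.png"); save(ims[1],"top0.png"); print(read_state())
E
```

```text
pics
scene [1.64847542 0.04572962 0.96231788] dict_keys(['camera_matrix', 'eye', 'attitude'])
cup [([408.3, 193.3], 0.9, [0.414, 0.406, 0.05]), ([382.9, 208.9], 0.67, [0.493, 0.32, 0.05]), ([344.4, 210.2], 0.64, [0.506, 0.209, 0.05])]
scale [([254.8, 216.9], 0.89, [0.549, -0.043, 0.05])]
bezel [([274.4, 212.3], 0.72, [0.526, 0.01, 0.05])]
coffee [([161.9, 189.6], 0.77, [0.438, -0.327, 0.05]), ([254.5, 220.7], 0.69, [0.566, -0.043, 0.05])]
bowl [([133.2, 253.5], 0.56, [0.712, -0.342, 0.05]), ([256.0, 220.2], 0.38, [0.564, -0.039, 0.05])]
mug [([382.5, 250.6], 0.83, [0.668, 0.297, 0.05])]
zero_mark [([271.9, 211.6], 0.73, [0.523, 0.003, 0.05])]
needle_tip []
pan_top [([242.8, 193.1], 0.57, [0.441, -0.087, 0.05])]
dial_centre [([256.9, 216.3], 0.97, [0.546, -0.038, 0.05])]
top [0.35457641 0.04541566 1.32265478] dict_keys(['camera_matrix', 'eye', 'attitude'])
cup [([172.6, 234.7], 0.85, [0.485, 0.316, 0.05]), ([132.1, 265.5], 0.65, [0.404, 0.415, 0.05])]
scale [([311.2, 222.7], 0.78, [0.526, -0.038, 0.05])]
bezel [([295.6, 198.7], 0.95, [0.587, 0.003, 0.05])]
coffee [([426.1, 251.3], 0.8
[... 334 characters left out ...]
s': array([ 1.01780793,  0.3332018 ,  0.03989832,  1.46537746, -0.013446  ,
        1.3432551 , -0.05853311]), 'joint_velocities': array([ 0.00156196, -0.00044547,  0.00136915,  0.00166789, -0.00128013,
        0.00144179,  0.0015278 ]), 'effort': array([-3.92927059e-04, -6.56133056e+01,  1.33238632e+00, -4.04067564e+01,
       -6.00972679e-02,  3.48707952e-02,  5.06355968e-05]), 'tcp_pos': array([ 0.28494721, -0.58421092,  0.24455573]), 'tcp_rot': array([9.74377871e-01, 2.24917237e-01, 2.88095211e-05, 4.05308718e-06]), 'force': array([ 0.5540785 , -0.17285793,  0.1342853 ]), 'ft_torque': array([-0.00231292, -0.01671736,  0.00222289]), 'gripper_force': 0.0, 'finger_gap': 0.08716409939991861}
```

Run:
```python
from h import *
t=np.load("top.npy"); s=np.load("scene.npy")
a=cv2.resize(t[130:300,100:450],(800,389),interpolation=cv2.INTER_CUBIC)
b=cv2.resize(s[160:290,310:450],(226,210),interpolation=cv2.INTER_CUBIC)
c=cv2.resize(s[160:260,210:310],(210,210),interpolation=cv2.INTER_CUBIC)
d=cv2.resize(s,(280,210))
save(np.vstack([a,np.hstack([b,c,d,np.zeros((210,84,3),np.uint8)])]),"comp0.png")
```

```text
(no output)
```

View pics/comp0.png

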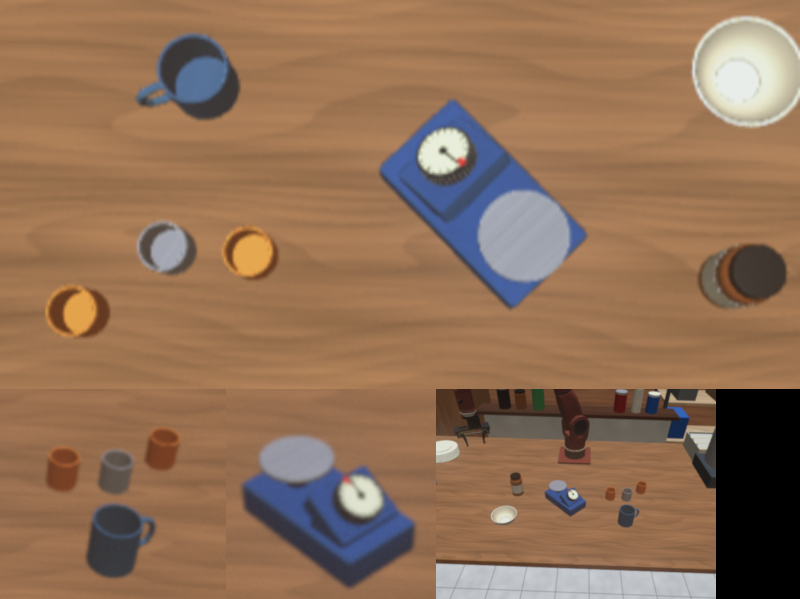

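Cup-shaped things in the top image are orange at (133,266), steel grey at (172,237) and orange at (209,240). The grey one is the steel cup; the enlarged crop shows it is the only metallic one, and it sits at about (383,209) in the scene view. The scale has its dial at (295,198) and its pan at (329,233). I'm moving over for a close look with the wrist camera.

>>> {"name": "drive_tool", "arguments": {
  "series": [
    {"x": 0.8,"y": -1,"z": 0,"roll": -0.2},
    {"x": 0.8,"y": -1,"z": 0,"roll": -0.2},
    {"x": 0.8,"y": -1,"z": 0,"roll": -0.2},
    {"x": 0.8,"y": -1,"z": 0,"roll": -0.2},
    {"x": 0.8,"y": -1,"z": 0,"roll": -0.2},
    {"x": 0.8,"y": -1,"z": 0,"roll": -0.2}
  ],
  "fingers": 1
}}

```text
t: 1.6
tcp_pos: [0.3295, -0.3914, 0.2452]
tcp_rot: [0.853, 0.521, 0.001, -0.0]
force: [0.8, -1.2, 0.0]
finger_gap: 0.087
gripper_force: 0.0
```

```bash
cat > go.py <<'E'
import sys
from h import *
# go.py x y z [tool-y dir deg]: shares needed
s=read_state(); Rm=R.from_quat(s["tcp_rot"]).as_matrix()
d=Rm.T@(np.array(list(map(float,sys.argv[1:4])))-s["tcp_pos"])/0.15
yaw=np.degrees(np.arctan2(Rm[1,1],Rm[0,1])); print("pos",s["tcp_pos"].round(4),"ydir",yaw.round(2),"zdir",Rm[:,2].round(3),"j",s["joints"].round(2),"t",s["t"])
print("shares",d.round(4))
if len(sys.argv)>4:
    a=(float(sys.argv[4])-yaw+90)%180-90; print("roll",round(-a/180,4))
E
python3 - <<'E'
from h import *
a,b=cam("scene"),cam("top")
for n,p,q in [("cup",(382.9,208.9),(172.6,234.7)),("scale",(254.8,216.9),(311.2,222.7)),("bezel",(274.4,212.3),(295.6,198.7)),("pan",(242.8,193.1),(329.7,234.7)),("coffee",(161.9,189.6),(426.1,251.3))]:
    x,r=tri([ray(a,p),ray(b,q)]); print(n,x.round(4),np.round(r,4))
E
python3 go.py 0.48 0.30 0.245 20
```

```text
cup [0.4859 0.3199 0.0437] [0.0021 0.0021]
scale [ 0.5283 -0.0423  0.0323] [0.0029 0.0029]
bezel [0.5795 0.0084 0.0935] [0.0036 0.0036]
pan [ 0.4918 -0.0816  0.0882] [0.0006 0.0006]
coffee [ 0.4585 -0.324   0.0664] [0.0036 0.0036]
pos [ 0.3295 -0.3914  0.2452] ydir -27.16 zdir [ 0.001  0.001 -1.   ] j [ 0.91  0.06 -0.13  1.79  0.01  1.29  0.3 ] t 1.6
shares [ 4.5591 -1.2115  0.0058]
roll -0.262
```

>>> {"name": "drive_tool", "arguments": {
  "series": [
    {"x": 1,"y": 0,"z": 0,"roll": 0},
    {"x": 1,"y": 0,"z": 0,"roll": 0},
    {"x": 1,"y": 0,"z": 0,"roll": 0},
    {"x": 1,"y": 0,"z": 0,"roll": 0}
  ]
}}

```text
t: 1.93
tcp_pos: [0.3993, -0.2606, 0.245]
tcp_rot: [0.856, 0.516, 0.001, 0.0]
force: [0.3, -0.4, -0.4]
finger_gap: 0.0869
gripper_force: 0.0
```

>>> {"name": "drive_tool", "arguments": {
  "series": [
    {"x": 1,"y": -0.3,"z": -0.3,"roll": 0},
    {"x": 1,"y": -0.3,"z": -0.3,"roll": 0},
    {"x": 1,"y": -0.3,"z": -0.3,"roll": 0},
    {"x": 1,"y": -0.3,"z": -0.3,"roll": 0},
    {"x": 1,"y": -0.3,"z": -0.3,"roll": 0}
  ]
}}

```text
t: 2.35
tcp_pos: [0.4305, -0.1038, 0.2923]
tcp_rot: [0.855, 0.519, 0.002, 0.001]
force: [0.2, 0.9, -0.1]
finger_gap: 0.0869
gripper_force: 0.0
```

```bash
cat > look.py <<'E'
import sys
from h import *
tag=sys.argv[1]; c=cam("wrist"); im=capture("wrist"); np.save(tag+".npy",im); np.save(tag+"_c.npy",np.array(list(c[:3]),dtype=object),allow_pickle=True)
save(im,tag+".png"); print("eye",c[1].round(3))
for k in sys.argv[2:]:
    n,z=k.split(":")
    print(n,[(np.round(b["at"],1).tolist(),round(b["score"],2),onz(c,b["at"],float(z)).round(4).tolist()) for b in boxes_of(n,"wrist")][:4])
E
python3 go.py 0.486 0.32 0.245 20; python3 look.py w1 cup:.06 pan_top:.095 bezel:.1 dial_centre:.104 zero_mark:.11 needle_tip:.11
```

```text
pos [ 0.4305 -0.1038  0.2923] ydir -27.51 zdir [ 0.004  0.    -1.   ] j [ 0.62 -0.1  -0.44  1.84 -0.05  1.39 -0.29] t 2.35
shares [ 2.6758 -0.978   0.3171]
roll -0.264Traceback (most recent call last):
  File "look.py", line 3, in <module>
    tag=sys.argv[1]; c=cam("wrist"); im=capture("wrist"); np.save(tag+".npy",im); np.save(tag+"_c.npy",np.array(list(c[:3]),dtype=object),allow_pickle=True)
                                                                                                       ~~~~~~~~^^^^^^^^^^^^^^^^^^^^^^^^^^
ValueError: could not broadcast input array from shape (3,3) into shape (3,)
```

```bash
sed -i 's/np.save(tag+"_c.npy".*$/import pickle; pickle.dump(c[:3]+(0,),open(tag+"_c.pkl","wb"))/' look.py
python3 look.py w1 cup:.06 pan_top:.095 bezel:.1 dial_centre:.104 zero_mark:.11 needle_tip:.11
```

```text
eye [ 0.461 -0.046  0.43 ]
cup [([531.5, 227.9], 0.47, [0.6796, -0.2884, 0.06])]
pan_top [([323.8, 146.7], 0.56, [0.4945, -0.0805, 0.095]), ([336.9, 89.1], 0.22, [0.53, -0.0365, 0.095])]
bezel [([364.8, 26.5], 0.58, [0.5749, 0.0005, 0.1])]
dial_centre [([338.2, 90.1], 0.81, [0.5288, -0.0382, 0.104]), ([366.1, 24.5], 0.42, [0.5752, 0.0009, 0.104])]
zero_mark [([364.7, 24.7], 0.88, [0.5719, 0.0005, 0.11])]
needle_tip [([371.6, 12.0], 0.51, [0.5815, 0.0069, 0.11]), ([531.3, 228.0], 0.46, [0.6498, -0.2556, 0.11]), ([365.9, 23.4], 0.24, [0.5733, 0.0009, 0.11])]
```

View pics/w1.png

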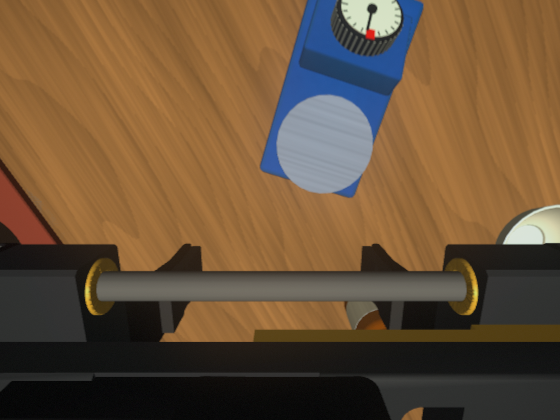

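The wrist view shows the pan at (324,144), the dial hub at (372,9) and the red mark at (370,34). The scale is clear of other things. I'm going on to the cup.

>>> {"name": "drive_tool", "arguments": {
  "series": [
    {"x": 1,"y": -0.35,"z": 0,"roll": -0.1},
    {"x": 1,"y": -0.35,"z": 0,"roll": -0.1},
    {"x": 1,"y": -0.35,"z": 0,"roll": -0.1},
    {"x": 1,"y": -0.35,"z": 0,"roll": -0.1},
    {"x": 1,"y": -0.35,"z": 0,"roll": -0.1},
    {"x": 1,"y": -0.35,"z": 0,"roll": -0.1}
  ]
}}

```text
t: 3.25
tcp_pos: [0.4523, 0.0476, 0.2894]
tcp_rot: [0.765, 0.644, -0.0, -0.0]
force: [-0.2, -0.5, -0.8]
finger_gap: 0.087
gripper_force: 0.0
```

```bash
python3 look.py w2 cup:.06 mug:.09 pan_top:.095;python3 go.py 0.486 0.32 0.2 20
```

```text
eye [0.464 0.116 0.428]
cup [([276.9, 29.5], 0.63, [0.4776, 0.2167, 0.06])]
mug []
pan_top [([332.2, 310.7], 0.57, [0.4887, -0.0947, 0.095])]
pos [0.4522 0.0446 0.2894] ydir -10.17 zdir [-0. -0. -1.] j [ 0.46 -0.07 -0.62  1.82 -0.04  1.38 -0.32] t 3.45
shares [ 1.8469 -0.102   0.5953]
roll -0.1676
```

>>> {"name": "drive_tool", "arguments": {
  "series": [
    {"x": 0.9,"y": -0.05,"z": 0,"roll": -0.1},
    {"x": 0.9,"y": -0.05,"z": 0,"roll": -0.1},
    {"x": 0.9,"y": -0.05,"z": 0,"roll": -0.1},
    {"x": 0.9,"y": -0.05,"z": 0,"roll": -0.1},
    {"x": 0.9,"y": -0.05,"z": 0,"roll": -0.1}
  ]
}}

```text
t: 3.87
tcp_pos: [0.468, 0.1833, 0.2895]
tcp_rot: [0.655, 0.756, 0.0, -0.001]
force: [-0.0, -0.3, -0.5]
finger_gap: 0.0869
gripper_force: 0.0
```

```bash
python3 look.py w3 cup:.06 mug:.09;python3 go.py 0.486 0.32 0.2 20
```

```text
eye [0.458 0.252 0.428]
cup [([291.3, 158.0], 0.66, [0.4742, 0.2245, 0.06]), ([255.4, 3.5], 0.52, [0.4148, 0.3724, 0.06])]
mug [([482.3, 119.6], 0.84, [0.6591, 0.2924, 0.09]), ([325.3, 319.1], 0.35, [0.5419, 0.0442, 0.09]), ([349.4, 328.0], 0.21, [0.5729, 0.0364, 0.09])]
pos [0.4686 0.1787 0.2893] ydir 7.84 zdir [-0.001 -0.001 -1.   ] j [ 0.3   0.06 -0.77  1.72  0.04  1.38 -0.34] t 4.0167
shares [0.9176 0.2436 0.5945]
roll -0.0675
```

View pics/w3.png

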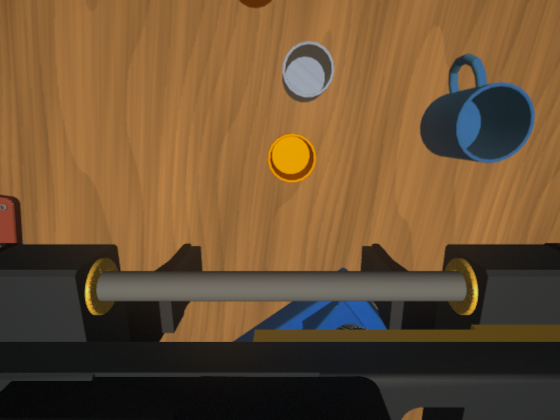

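The steel cup's rim is centred at about (308,68), with orange cups at (292,158) and (255,0) and the mug at (495,122). I'll measure its rim from this view, then from a second one.

>>> {"name": "drive_tool", "arguments": {
  "series": [
    {"x": 0.45,"y": 0.2,"z": 0,"roll": -0.06},
    {"x": 0.45,"y": 0.2,"z": 0,"roll": -0.06},
    {"x": 0.45,"y": 0.2,"z": 0,"roll": -0.06},
    {"x": 0.45,"y": 0.2,"z": 0,"roll": -0.06},
    {"x": 0.45,"y": 0.2,"z": 0,"roll": -0.06}
  ]
}}

```text
t: 4.43
tcp_pos: [0.4891, 0.2497, 0.2892]
tcp_rot: [0.583, 0.812, -0.001, 0.0]
force: [0.0, 0.2, -0.3]
finger_gap: 0.0872
gripper_force: 0.0
```

```bash
python3 look.py w4 cup:.06
cat > cupm.py <<'E'
import pickle
from h import *
def rim(tag,guess):
    c=pickle.load(open(tag+"_c.pkl","rb")); im=np.load(tag+".npy")
    p=proj(c,guess); hsv=cv2.cvtColor(im,cv2.COLOR_RGB2HSV)
    m=((hsv[...,1]<75)).astype(np.uint8)
    m=cv2.morphologyEx(m,cv2.MORPH_OPEN,np.ones((3,3)))
    n,l,st,ce=cv2.connectedComponentsWithStats(m)
    k=min((i for i in range(1,n) if 300<st[i,4]<20000),key=lambda i:np.hypot(*(ce[i]-p)))
    cnt=max(cv2.findContours((l==k).astype(np.uint8),cv2.RETR_EXTERNAL,cv2.CHAIN_APPROX_NONE)[0],key=len)
    return c,p,ce[k],st[k],cv2.fitEllipse(cnt),cnt
if __name__=="__main__":
    o=[]
    for t in ["w3","w4"]:
        c,p,ce,st,el,cnt=rim(t,(.486,.32,.06)); print(t,p.round(1),ce.round(1),st,np.round(el[0],1),np.round(el[1],1)); o.append((c,el[0]))
        print(onz(c,el[0],.06).round(4))
    im=np.load("w4.npy"); x,y=int(p[0]),int(p[1]); im=im.copy(); cv2.ellipse(im,el,(255,0,0),1)
    save(cv2.resize(im[max(0,y-60):y+60,x-80:x+80],None,fx=4,fy=4),"cupcrop.png")
E
python3 cupm.py;python3 go.py 0.486 0.32 0.2 20
```

```text
eye [0.467 0.315 0.428]
cup [([289.2, 131.2], 0.89, [0.4758, 0.3178, 0.06]), ([253.3, 23.6], 0.84, [0.406, 0.4072, 0.06]), ([266.5, 207.1], 0.81, [0.4786, 0.2271, 0.06])]
w3 [315.8  69.7] [307.2  70.3] [ 282   41   52   60 2442] [307.3  70.3] [50.7 59.5]
[0.4772 0.3181 0.06  ]
w4 [298.5 132.3] [291.4 129.4] [ 267  104   50   52 2008] [291.4 129.4] [48.9 50.5]
[0.4775 0.3204 0.06  ]
pos [0.4891 0.2495 0.2895] ydir 18.6 zdir [ 0.    -0.001 -1.   ] j [ 0.19  0.19 -0.84  1.61  0.14  1.41 -0.34] t 4.5333
shares [0.4526 0.1306 0.5964]
roll -0.0078
```

View pics/cupcrop.png

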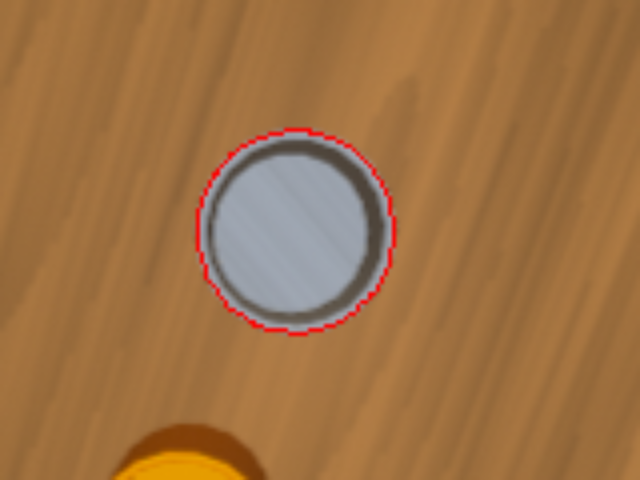

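The crop confirms the steel cup: a clean grey rim about 50 px across, which makes it 56 mm wide at z = 0.06. It stands at (0.4775, 0.320).

```bash
python3 go.py 0.4775 0.32 0.056 20; python3 -c "
from h import *
print(cam('wrist')[0])"
```

```text
pos [0.4891 0.2495 0.2895] ydir 18.6 zdir [ 0.    -0.001 -1.   ] j [ 0.19  0.19 -0.84  1.61  0.14  1.41 -0.34] t 4.5333
shares [0.4719 0.077  1.5564]
roll -0.0078
[[319.14623979   0.         281.01731816]
 [  0.         319.14623979 215.33252675]
 [  0.           0.           1.        ]]
```

>>> {"name": "drive_tool", "arguments": {
  "series": [
    {"x": 0.472,"y": 0.077,"z": 0,"roll": -0.008},
    {"x": 0.472,"y": 0.077,"z": 0,"roll": -0.008},
    {"x": 0.472,"y": 0.077,"z": 0.3,"roll": -0.008},
    {"x": 0.472,"y": 0.077,"z": 0.6,"roll": -0.008},
    {"x": 0.472,"y": 0.077,"z": 0.9,"roll": -0.008},
    {"x": 0.472,"y": 0.077,"z": 0.9,"roll": -0.008},
    {"x": 0.472,"y": 0.077,"z": 0.9,"roll": -0.008},
    {"x": 0.472,"y": 0.077,"z": 0.9,"roll": -0.008}
  ],
  "fingers": 1
}}

```text
t: 5.2
tcp_pos: [0.4775, 0.322, 0.1562]
tcp_rot: [0.572, 0.82, 0.0, 0.0]
force: [-0.2, 0.7, 0.9]
finger_gap: 0.0869
gripper_force: 0.0
```

```bash
python3 go.py 0.4775 0.32 0.056 20
```

```text
pos [0.4775 0.322  0.1562] ydir 20.16 zdir [ 0.001  0.    -1.   ] j [ 0.02  0.36 -0.84  1.73  0.29  1.18 -0.54] t 5.2
shares [-0.0124 -0.005   0.6677]
roll 0.0009
```

>>> {"name": "drive_tool", "arguments": {
  "series": [
    {"x": -0.013,"y": -0.005,"z": 0.2,"roll": 0},
    {"x": -0.013,"y": -0.005,"z": 0.4,"roll": 0},
    {"x": -0.013,"y": -0.005,"z": 0.55,"roll": 0},
    {"x": -0.013,"y": -0.005,"z": 0.67,"roll": 0},
    {"x": -0.013,"y": -0.005,"z": 0.67,"roll": 0},
    {"x": -0.013,"y": -0.005,"z": 0.67,"roll": 0}
  ]
}}

```text
t: 5.7
tcp_pos: [0.4779, 0.3208, 0.0562]
tcp_rot: [0.572, 0.82, 0.001, 0.0]
force: [0.4, -0.6, 0.5]
finger_gap: 0.0869
gripper_force: 0.0
```

>>> {"name": "drive_tool", "arguments": {
  "series": [
    {"x": 0,"y": 0,"z": 0,"roll": 0},
    {"x": 0,"y": 0,"z": 0,"roll": 0},
    {"x": 0,"y": 0,"z": 0,"roll": 0},
    {"x": 0,"y": 0,"z": 0,"roll": 0},
    {"x": 0,"y": 0,"z": 0,"roll": 0},
    {"x": 0,"y": 0,"z": 0,"roll": 0}
  ],
  "fingers": -0.1,
  "grip_force": 15
}}

```text
t: 6.2
tcp_pos: [0.4769, 0.3203, 0.0544]
tcp_rot: [0.572, 0.82, 0.0, 0.0]
force: [-0.5, -1.0, 3.7]
finger_gap: 0.0562
gripper_force: 15.0
```

>>> {"name": "drive_tool", "arguments": {
  "series": [
    {"x": 0,"y": 0,"z": -0.1,"roll": 0},
    {"x": 0,"y": 0,"z": -0.3,"roll": 0},
    {"x": 0,"y": 0,"z": -0.5,"roll": 0},
    {"x": 0,"y": 0,"z": -0.7,"roll": 0},
    {"x": 0,"y": 0,"z": -0.9,"roll": 0},
    {"x": 0,"y": 0,"z": -1,"roll": 0}
  ]
}}

```text
t: 6.7
tcp_pos: [0.4771, 0.3214, 0.2088]
tcp_rot: [0.572, 0.821, 0.002, 0.001]
force: [0.9, -0.7, -1.2]
finger_gap: 0.0565
gripper_force: 15.0
```

```bash
python3 - <<'E'
from h import *
import pickle
c=pickle.load(open("w1_c.pkl","rb")); im=np.load("w1.npy"); hsv=cv2.cvtColor(im,cv2.COLOR_RGB2HSV)
h,s,v=cv2.split(hsv); print(hsv[144,324],hsv[185,280 if 0 else 268],hsv[100,275],hsv[9,372])
def ell(m,p):
    m=cv2.morphologyEx(m.astype(np.uint8),cv2.MORPH_OPEN,np.ones((5,5))); n,l,st,ce=cv2.connectedComponentsWithStats(m); k=l[p[1],p[0]]
    cnt=max(cv2.findContours((l==k).astype(np.uint8),cv2.RETR_EXTERNAL,cv2.CHAIN_APPROX_NONE)[0],key=len); return cv2.fitEllipse(cv2.convexHull(cnt)),st[k]
e,st=ell((s<110)&(v>110),(324,144)); print(e,st,"pan diam",e[1][0]/319.1*(c[1][2]-.095)); print("pan w1",onz(c,e[0],.095).round(4))
t=np.load("top.npy"); ct=cam("top"); hs=cv2.cvtColor(t,cv2.COLOR_RGB2HSV)
e2,st=ell((hs[...,1]<90)&(hs[...,2]>90),(329,233)); print(e2,st,"diam",e2[1][0]/ct[0][0,0]*(ct[1][2]-.095)); print("pan top",onz(ct,e2[0],.095).round(4))
print(tri([ray(c,e[0]),ray(ct,e2[0])]))
for q in [(372,9),(370,34)]: print(onz(c,q,.104).round(4))
E
python3 go.py 0.494 -0.08 0.204
```

```text
[106  33 169] [ 15 150 163] [ 15 141 146] [50 17 44]
((324.299072265625, 143.76744079589844), (96.23945617675781, 99.97169494628906), 25.991867065429688) [ 276   95   97   99 7570] pan diam 0.10092808246205671
pan w1 [ 0.4962 -0.078   0.095 ]
((329.2713623046875, 232.61361694335938), (41.15935134887695, 41.245243072509766), 133.2899627685547) [ 309  213   41   40 1332] diam 0.10130677782943659
pan top [ 0.4962 -0.0804  0.095 ]
(array([ 0.48625295, -0.07019946,  0.18584112]), [np.float64(0.0010075509369567874), np.float64(0.0010075509369567772)])
[0.585  0.0099 0.104 ]
[ 0.5752 -0.0079  0.104 ]
pos [0.4771 0.3214 0.2088] ydir 20.28 zdir [ 0.003  0.002 -1.   ] j [ 0.05  0.31 -0.86  1.67  0.25  1.27 -0.51] t 6.7
shares [-2.549  -0.8216  0.0265]
```

>>> {"name": "drive_tool", "arguments": {
  "series": [
    {"x": -0.2,"y": -0.07,"z": 0,"roll": 0.04},
    {"x": -0.4,"y": -0.13,"z": 0,"roll": 0.08},
    {"x": -0.6,"y": -0.2,"z": 0,"roll": 0.1},
    {"x": -0.8,"y": -0.26,"z": 0,"roll": 0.12},
    {"x": -0.9,"y": -0.3,"z": 0,"roll": 0.12},
    {"x": -0.9,"y": -0.3,"z": 0,"roll": 0.12}
  ]
}}

```text
t: 7.2
tcp_pos: [0.4815, 0.1736, 0.2047]
tcp_rot: [0.717, 0.697, -0.001, 0.001]
force: [0.4, 0.2, -0.3]
finger_gap: 0.0566
gripper_force: 15.0
```

```bash
python3 go.py 0.496 -0.079 0.204 -45
```

```text
pos [0.4815 0.1736 0.2047] ydir -1.67 zdir [ 0.    -0.002 -1.   ] j [ 0.27  0.14 -0.76  1.82  0.11  1.22 -0.55] t 7.2
shares [-1.6805  0.1458  0.0087]
roll 0.2407
```

>>> {"name": "drive_tool", "arguments": {
  "series": [
    {"x": -0.2,"y": 0.02,"z": 0,"roll": 0.04},
    {"x": -0.4,"y": 0.04,"z": 0,"roll": 0.08},
    {"x": -0.6,"y": 0.06,"z": 0,"roll": 0.11},
    {"x": -0.8,"y": 0.08,"z": 0,"roll": 0.13},
    {"x": -0.95,"y": 0.08,"z": 0,"roll": 0.13},
    {"x": -0.95,"y": 0.08,"z": 0,"roll": 0.13}
  ]
}}

```text
t: 7.7
tcp_pos: [0.4897, 0.0309, 0.2045]
tcp_rot: [0.844, 0.537, -0.001, 0.001]
force: [-0.2, 1.4, -0.9]
finger_gap: 0.0564
gripper_force: 15.0
```

```bash
python3 go.py 0.496 -0.079 0.204 -45
```

```text
pos [0.4897 0.0309 0.2045] ydir -25.05 zdir [-0.    -0.001 -1.   ] j [ 0.44  0.08 -0.61  1.87  0.05  1.21 -0.63] t 7.7
shares [-0.6462  0.348   0.0045]
roll 0.1108
```

>>> {"name": "drive_tool", "arguments": {
  "series": [
    {"x": -0.2,"y": 0.11,"z": 0,"roll": 0.04},
    {"x": -0.4,"y": 0.22,"z": 0,"roll": 0.08},
    {"x": -0.55,"y": 0.3,"z": 0,"roll": 0.11},
    {"x": -0.646,"y": 0.348,"z": 0,"roll": 0.11},
    {"x": -0.646,"y": 0.348,"z": 0.1,"roll": 0.11},
    {"x": -0.646,"y": 0.348,"z": 0.2,"roll": 0.11},
    {"x": -0.646,"y": 0.348,"z": 0.25,"roll": 0.11},
    {"x": -0.646,"y": 0.348,"z": 0.25,"roll": 0.11},
    {"x": -0.646,"y": 0.348,"z": 0.25,"roll": 0.11}
  ]
}}

```text
t: 8.45
tcp_pos: [0.4967, -0.0736, 0.1669]
tcp_rot: [0.922, 0.387, -0.0, -0.0]
force: [-0.1, -1.0, -0.8]
finger_gap: 0.0564
gripper_force: 15.0
```

```bash
python3 go.py 0.496 -0.079 0.148 -45
python3 - <<'E'
from h import *
ims=[capture(n) for n in ("top","scene")]
save(np.hstack([cv2.resize(ims[0][170:270,260:360],(400,400)),cv2.resize(ims[1][150:250,210:310],(400,400))]),"pl.png")
E
```

```text
pos [ 0.4967 -0.0736  0.1669] ydir -44.47 zdir [-0.     0.001 -1.   ] j [ 0.53  0.13 -0.51  1.9   0.07  1.14 -0.77] t 8.45
shares [-0.0288  0.0222  0.126 ]
roll 0.003
```

View pics/pl.png

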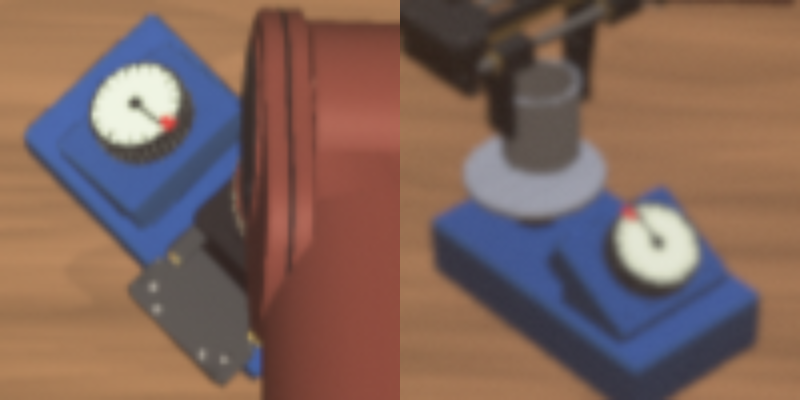

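In the scene crop the cup hangs upright just above the pan, and the needle is still at zero. I'm lowering it gently.

>>> {"name": "drive_tool", "arguments": {
  "series": [
    {"x": -0.028,"y": 0.022,"z": 0.04,"roll": 0},
    {"x": -0.028,"y": 0.022,"z": 0.08,"roll": 0},
    {"x": -0.028,"y": 0.022,"z": 0.1,"roll": 0},
    {"x": -0.028,"y": 0.022,"z": 0.12,"roll": 0},
    {"x": -0.028,"y": 0.022,"z": 0.14,"roll": 0},
    {"x": -0.028,"y": 0.022,"z": 0.14,"roll": 0}
  ]
}}

```text
t: 9.05
tcp_pos: [0.4958, -0.0799, 0.145]
tcp_rot: [0.922, 0.386, -0.0, -0.0]
force: [0.1, 0.4, -0.2]
finger_gap: 0.0563
gripper_force: 15.0
```

```bash
python3 go.py 0.496 -0.079 0.148 -45; python3 -c "
from h import *
for i in range(4): s=read_state();capture('top');print(s['force'],s['tcp_pos'])"
```

```text
pos [ 0.4958 -0.0799  0.145 ] ydir -44.56 zdir [-0.001  0.    -1.   ] j [ 0.54  0.15 -0.5   1.92  0.08  1.09 -0.77] t 9.05
shares [ 0.0051 -0.0031 -0.0198]
roll 0.0025
[ 0.1307326   0.37923829 -0.17293115] [ 0.49579254 -0.07986868  0.14502519]
[-0.79096596 -0.68997676 -1.7451736 ] [ 0.49585785 -0.07981158  0.14532739]
[-0.80808418 -0.98139076  0.15406099] [ 0.49595336 -0.07982743  0.14555093]
[-1.58625016  0.01677506  0.26639845] [ 0.49600236 -0.0798262   0.14568371]
```

>>> {"name": "drive_tool", "arguments": {
  "series": [
    {"x": 0,"y": 0,"z": 0.01,"roll": 0},
    {"x": 0,"y": 0,"z": 0.02,"roll": 0},
    {"x": 0,"y": 0,"z": 0.02,"roll": 0}
  ]
}}

```text
t: 9.5
tcp_pos: [0.4962, -0.0798, 0.1425]
tcp_rot: [0.922, 0.386, 0.0, 0.0]
force: [-0.1, 0.5, -0.8]
finger_gap: 0.0563
gripper_force: 15.0
```

>>> {"name": "drive_tool", "arguments": {
  "series": [
    {"x": 0,"y": 0,"z": 0,"roll": 0},
    {"x": 0,"y": 0,"z": 0,"roll": 0},
    {"x": 0,"y": 0,"z": 0,"roll": 0},
    {"x": 0,"y": 0,"z": 0,"roll": 0},
    {"x": 0,"y": 0,"z": 0,"roll": 0}
  ],
  "fingers": 1
}}

```text
t: 9.92
tcp_pos: [0.496, -0.0799, 0.1426]
tcp_rot: [0.922, 0.386, 0.0, -0.0]
force: [0.5, -0.5, -0.2]
finger_gap: 0.0812
gripper_force: 0.0
```

>>> {"name": "drive_tool", "arguments": {
  "series": [
    {"x": 0,"y": 0,"z": -0.1,"roll": 0},
    {"x": 0,"y": 0,"z": -0.3,"roll": 0},
    {"x": 0,"y": 0,"z": -0.5,"roll": 0},
    {"x": 0,"y": 0,"z": -0.7,"roll": 0},
    {"x": 0,"y": 0,"z": -0.9,"roll": 0},
    {"x": 0,"y": 0,"z": -0.9,"roll": 0}
  ]
}}

```text
t: 10.42
tcp_pos: [0.4983, -0.0799, 0.2836]
tcp_rot: [0.922, 0.386, 0.003, 0.002]
force: [0.6, 0.6, 0.1]
finger_gap: 0.0869
gripper_force: 0.0
```

```bash
python3 go.py 0.585 0.01 0.28 -45; python3 look.py w5 cup:.15 dial_centre:.104 zero_mark:.11 needle_tip:.11
```

```text
pos [ 0.4983 -0.0799  0.2836] ydir -44.56 zdir [ 0.008 -0.002 -1.   ] j [ 0.56  0.04 -0.5   1.74  0.02  1.36 -0.72] t 10.4167
shares [ 0.8324 -0.0088  0.0274]
roll 0.0025
eye [ 0.546 -0.03   0.422]
cup [([277.0, 212.4], 0.86, [0.4975, -0.0776, 0.15]), ([74.6, 17.5], 0.73, [0.4956, 0.1378, 0.15])]
dial_centre []
zero_mark [([278.4, 77.3], 0.92, [0.5804, 0.0044, 0.11])]
needle_tip [([276.3, 68.2], 0.45, [0.5844, 0.0111, 0.11])]
```

View pics/w5.png

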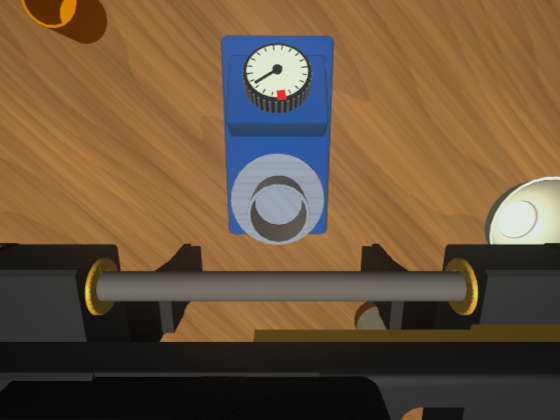

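Cup is centred on the pan: its rim is at (278,212), about 2 mm off. The needle has swung from hub (277,69) to tip (255,82), and the red mark is at (281,96). The bezel therefore has to turn clockwise by about 60°. Next I'll work out the dial geometry.

```bash
cat > dial.py <<'E'
import pickle
from h import *
U=np.array([np.cos(np.radians(45.4)),np.sin(np.radians(45.4)),0])  # scale's front direction
Z=np.array([0,0,1.]); N=.5*U+.866*Z; UP=-.866*U+.5*Z; RT=np.cross(UP,N) # looking at dial along -N: clockwise from UP -> RT
def onplane(c,uv,C):
    e,d=ray(c,uv); t=N@(C-e)/(N@d); return e+d*t
def ang(c,uv,C):
    p=onplane(c,uv,C)-C; return np.degrees(np.arctan2(p@RT,p@UP)),np.linalg.norm(p)
E
python3 - <<'E'
from dial import *
c=pickle.load(open("w5_c.pkl","rb")); c1=pickle.load(open("w1_c.pkl","rb"))
s,t=cam("scene"),cam("top")
rs=[ray(c,(277,69.5)),ray(c1,(372,9)),ray(s,(274.2,210.7)),ray(t,(293.7,195.8))]
print(tri(rs)); print(tri(rs[::2]));
C=tri(rs)[0]; C=onz(c,(277,69.5),.104); print(C)
for uv in [(255,82),(281,96),(281,91)]: print(ang(c,uv,C), RT)
im=np.load("w5.npy"); save(cv2.resize(im[35:120,225:330],None,fx=7,fy=7,interpolation=cv2.INTER_CUBIC),"dial5.png")
E
```

```text
(array([0.58499925, 0.01057187, 0.10335061]), [np.float64(0.00023010852575934112), np.float64(0.0006111077879441041), np.float64(0.0009900936163610501), np.float64(0.0006440110908834436)])
(array([0.58487044, 0.01117981, 0.10317784]), [np.float64(0.0003822356963798639), np.float64(0.0003822356963798729)])
[0.5848111  0.01069166 0.104     ]
(np.float64(55.87329928015772), np.float64(0.024175385934208576)) [-7.11994717e-01  7.02122158e-01  2.77555756e-17]
(np.float64(-7.207959717018462), np.float64(0.02849000044377574)) [-7.11994717e-01  7.02122158e-01  2.77555756e-17]
(np.float64(-8.868018749837265), np.float64(0.02332068226859354)) [-7.11994717e-01  7.02122158e-01  2.77555756e-17]
```

View pics/dial5.png

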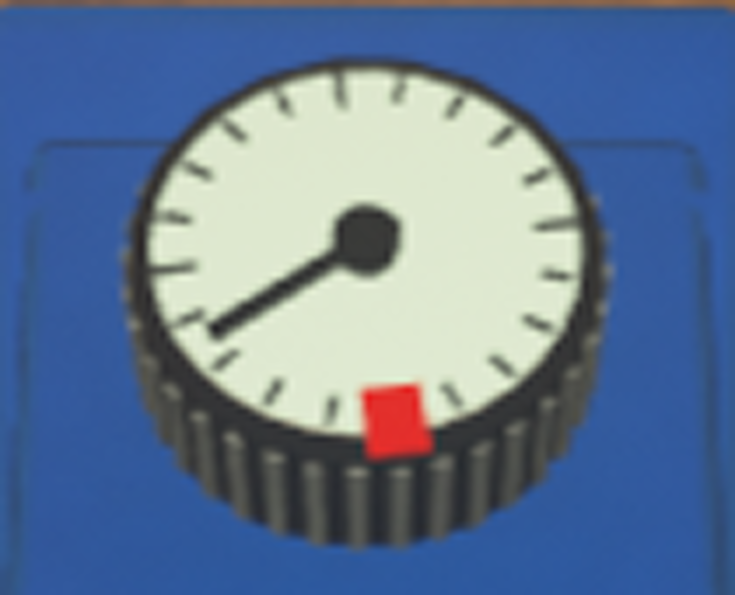

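The crop gives the hub at (277.4,69.3), needle tip (255.4,82.1) and red mark (281.7,95.3). That puts the needle at about 56° and the mark at about -8°, so I need +64° clockwise. The tool stays vertical, so I'll grip across the level diameter and turn in strokes of about ±15°.

```bash
python3 go.py 0.5828 0.0086 0.1165 -29.6
```

```text
pos [ 0.4954 -0.0799  0.2763] ydir -44.56 zdir [-0.002  0.    -1.   ] j [ 0.56  0.04 -0.5   1.75  0.02  1.36 -0.72] t 10.6667
shares [0.8303 0.0031 1.0647]
roll -0.0831
```

>>> {"name": "drive_tool", "arguments": {
  "series": [
    {"x": 0.25,"y": 0,"z": 0,"roll": -0.04},
    {"x": 0.5,"y": 0,"z": 0,"roll": -0.083},
    {"x": 0.75,"y": 0,"z": 0,"roll": -0.083},
    {"x": 0.83,"y": 0.003,"z": 0,"roll": -0.083},
    {"x": 0.83,"y": 0.003,"z": 0.25,"roll": -0.083},
    {"x": 0.83,"y": 0.003,"z": 0.5,"roll": -0.083},
    {"x": 0.83,"y": 0.003,"z": 0.7,"roll": -0.083},
    {"x": 0.83,"y": 0.003,"z": 0.8,"roll": -0.083},
    {"x": 0.83,"y": 0.003,"z": 0.8,"roll": -0.083}
  ]
}}

```text
t: 11.42
tcp_pos: [0.5805, 0.0081, 0.1523]
tcp_rot: [0.864, 0.503, -0.004, -0.002]
force: [-0.6, -0.1, -0.3]
finger_gap: 0.0868
gripper_force: 0.0
```

```bash
python3 go.py 0.5828 0.0086 0.1165 -29.6
```

```text
pos [0.5805 0.0081 0.1523] ydir -29.62 zdir [-0.009  0.    -1.   ] j [ 0.39  0.32 -0.57  1.72  0.19  1.16 -0.75] t 11.4167
shares [0.0112 0.0134 0.2383]
roll -0.0001
```

>>> {"name": "drive_tool", "arguments": {
  "series": [
    {"x": 0.005,"y": 0.01,"z": 0.08,"roll": 0},
    {"x": 0.005,"y": 0.01,"z": 0.15,"roll": 0},
    {"x": 0.005,"y": 0.01,"z": 0.2,"roll": 0},
    {"x": 0.005,"y": 0.01,"z": 0.23,"roll": 0},
    {"x": 0.005,"y": 0.01,"z": 0.23,"roll": 0},
    {"x": 0.005,"y": 0.01,"z": 0.23,"roll": 0}
  ]
}}

```text
t: 11.92
tcp_pos: [0.5855, 0.0084, 0.1233]
tcp_rot: [0.864, 0.503, 0.0, 0.0]
force: [-0.6, -0.9, -0.6]
finger_gap: 0.0876
gripper_force: 0.0
```

```bash
python3 go.py 0.5828 0.0086 0.1165 -29.6;python3 -c "
from h import *
print(read_state()['force'])"
```

```text
pos [0.5855 0.0084 0.1233] ydir -29.62 zdir [ 0.  0. -1.] j [ 0.38  0.35 -0.57  1.75  0.21  1.1  -0.77] t 11.9167
shares [-0.0077 -0.016   0.0453]
roll -0.0001
[-0.6003586  -0.88375207 -0.64365203]
```

>>> {"name": "drive_tool", "arguments": {
  "series": [
    {"x": -0.008,"y": -0.016,"z": 0.045,"roll": 0},
    {"x": -0.008,"y": -0.016,"z": 0.045,"roll": 0},
    {"x": -0.008,"y": -0.016,"z": 0.045,"roll": 0}
  ]
}}

```text
t: 12.17
tcp_pos: [0.5825, 0.0086, 0.1163]
tcp_rot: [0.864, 0.503, -0.0, -0.0]
force: [-0.3, -0.8, 0.4]
finger_gap: 0.0869
gripper_force: 0.0
```

>>> {"name": "drive_tool", "arguments": {
  "series": [
    {"x": 0,"y": 0,"z": 0,"roll": 0},
    {"x": 0,"y": 0,"z": 0,"roll": 0},
    {"x": 0,"y": 0,"z": 0,"roll": 0},
    {"x": 0,"y": 0,"z": 0,"roll": 0},
    {"x": 0,"y": 0,"z": 0,"roll": 0}
  ],
  "fingers": -0.1,
  "grip_force": 15
}}

```text
t: 12.58
tcp_pos: [0.582, 0.009, 0.1163]
tcp_rot: [0.864, 0.503, -0.001, -0.001]
force: [-3.3, 0.5, 3.4]
finger_gap: 0.0642
gripper_force: 15.0
```

Gripped, with a gap of 64 mm. First stroke.

>>> {"name": "drive_tool", "arguments": {
  "series": [
    {"x": 0,"y": 0,"z": 0,"roll": 0.025},
    {"x": 0,"y": 0,"z": 0,"roll": 0.05},
    {"x": 0,"y": 0,"z": 0,"roll": 0.075},
    {"x": 0,"y": 0,"z": 0,"roll": 0.1},
    {"x": 0,"y": 0,"z": 0,"roll": 0.125},
    {"x": 0,"y": 0,"z": 0,"roll": 0.15},
    {"x": 0,"y": 0,"z": 0,"roll": 0.167},
    {"x": 0,"y": 0,"z": 0,"roll": 0.167},
    {"x": 0,"y": 0,"z": 0,"roll": 0.167}
  ]
}}

```text
t: 13.33
tcp_pos: [0.5829, 0.0088, 0.1167]
tcp_rot: [0.965, 0.263, 0.0, 0.0]
force: [0.2, -0.2, 2.1]
finger_gap: 0.0639
gripper_force: 15.6
```

Run:
```python
from dial import *
s=read_state(); print(s["force"],s["tcp_pos"],s["finger_gap"])
im=capture("scene"); c=cam("scene"); C=np.array([.5849,.0107,.1035])
h=cv2.cvtColor(im,cv2.COLOR_RGB2HSV)[190:235,250:300]
m=((h[...,0]<6)|(h[...,0]>172))&(h[...,1]>130)&(h[...,2]>110)
n,l,st,ce=cv2.connectedComponentsWithStats(m.astype(np.uint8))
for i in range(1,n):
    uv=ce[i]+[250,190]; print(uv,st[i,4],ang(c,uv,C))
```

```text
[ 0.18024957 -0.19910462  2.12362007] [0.58293738 0.00883198 0.11667477] 0.06389913231192587
[270. 201.] 1 (np.float64(16.44218238439576), np.float64(0.02940980958052262))
```

>>> {"name": "drive_tool", "arguments": {
  "series": [
    {"x": 0,"y": 0,"z": 0,"roll": 0},
    {"x": 0,"y": 0,"z": 0,"roll": 0},
    {"x": 0,"y": 0,"z": 0,"roll": 0},
    {"x": 0,"y": 0,"z": 0,"roll": 0},
    {"x": 0,"y": 0,"z": 0,"roll": -0.04},
    {"x": 0,"y": 0,"z": 0,"roll": -0.08},
    {"x": 0,"y": 0,"z": 0,"roll": -0.12},
    {"x": 0,"y": 0,"z": 0,"roll": -0.16},
    {"x": 0,"y": 0,"z": 0,"roll": -0.16},
    {"x": 0,"y": 0,"z": 0,"roll": -0.16}
  ],
  "fingers": 1
}}

```text
t: 14.22
tcp_pos: [0.5826, 0.0084, 0.1162]
tcp_rot: [0.871, 0.492, -0.0, -0.0]
force: [-0.5, -0.9, -0.2]
finger_gap: 0.087
gripper_force: 0.0
```

```bash
python3 go.py 0.5828 0.0086 0.1165 -29.6
cat > red.py <<'E'
from dial import *
C=np.array([.5849,.0107,.1035])
for cn in ("scene","top"):
    im=capture(cn).astype(int); c=cam(cn); p=proj(c,C).astype(int)
    w=im[p[1]-14:p[1]+14,p[0]-14:p[0]+14]; r=w[...,0]-np.maximum(w[...,1],w[...,2]); r=np.where(r>60,r,0)
    if r.sum()==0: print(cn,"none"); continue
    yy,xx=np.mgrid[0:28,0:28]; uv=np.array([(r*xx).sum(),(r*yy).sum()])/r.sum()+p-14
    print(cn,uv.round(2),(r>0).sum(),ang(c,uv,C))
    for b in boxes_of("zero_mark",cn)[:2]: print(b["at"],b["score"],ang(c,b["at"],C))
E
python3 red.py
```

```text
pos [0.5826 0.0084 0.1162] ydir -31.11 zdir [-0.  0. -1.] j [ 0.38  0.36 -0.56  1.76  0.21  1.09 -0.8 ] t 14.2167
shares [ 0.0021  0.0004 -0.0022]
roll -0.0084
scene none
top [297.89 190.74] 333 (np.float64(-95.77838999521586), np.float64(0.017191770271208107))
```

>>> {"name": "drive_tool", "arguments": {
  "series": [
    {"x": 0,"y": 0,"z": 0,"roll": 0},
    {"x": 0,"y": 0,"z": 0,"roll": 0},
    {"x": 0,"y": 0,"z": 0,"roll": 0},
    {"x": 0,"y": 0,"z": 0,"roll": 0},
    {"x": 0,"y": 0,"z": 0,"roll": 0}
  ],
  "fingers": -0.1
}}

```text
t: 14.78
tcp_pos: [0.582, 0.0091, 0.1162]
tcp_rot: [0.87, 0.493, -0.001, -0.001]
force: [-2.1, 0.1, 1.6]
finger_gap: 0.064
gripper_force: 14.9
```

>>> {"name": "drive_tool", "arguments": {
  "series": [
    {"x": 0,"y": 0,"z": 0,"roll": 0.025},
    {"x": 0,"y": 0,"z": 0,"roll": 0.05},
    {"x": 0,"y": 0,"z": 0,"roll": 0.075},
    {"x": 0,"y": 0,"z": 0,"roll": 0.1},
    {"x": 0,"y": 0,"z": 0,"roll": 0.12},
    {"x": 0,"y": 0,"z": 0,"roll": 0.145},
    {"x": 0,"y": 0,"z": 0,"roll": 0.145},
    {"x": 0,"y": 0,"z": 0,"roll": 0.145}
  ]
}}

```text
t: 15.45
tcp_pos: [0.5826, 0.0087, 0.1164]
tcp_rot: [0.958, 0.285, -0.0, 0.0]
force: [-0.5, 0.4, -0.1]
finger_gap: 0.0638
gripper_force: 15.4
```

>>> {"name": "drive_tool", "arguments": {
  "series": [
    {"x": 0,"y": 0,"z": 0,"roll": 0},
    {"x": 0,"y": 0,"z": 0,"roll": 0},
    {"x": 0,"y": 0,"z": 0,"roll": 0},
    {"x": 0,"y": 0,"z": 0,"roll": 0},
    {"x": 0,"y": 0,"z": -0.1,"roll": 0},
    {"x": 0,"y": 0,"z": -0.3,"roll": 0},
    {"x": 0,"y": 0,"z": -0.5,"roll": 0},
    {"x": 0,"y": 0,"z": -0.7,"roll": 0},
    {"x": 0,"y": 0,"z": -0.9,"roll": 0},
    {"x": 0,"y": 0,"z": -1,"roll": 0}
  ],
  "fingers": 1
}}

```text
t: 16.28
tcp_pos: [0.5837, 0.0087, 0.2704]
tcp_rot: [0.959, 0.284, 0.002, 0.001]
force: [-0.0, 0.7, 1.4]
finger_gap: 0.0868
gripper_force: 0.0
```

```bash
python3 go.py 0.4962 -0.0799 0.28 -44.6
```

```text
pos [0.5837 0.0087 0.2704] ydir -56.96 zdir [ 0.005  0.    -1.   ] j [ 0.34  0.22 -0.5   1.58  0.11  1.37 -1.17] t 16.2833
shares [-0.8111  0.1773 -0.0665]
roll -0.0687
```

>>> {"name": "drive_tool", "arguments": {
  "series": [
    {"x": -0.2,"y": 0.05,"z": -0.06,"roll": -0.03},
    {"x": -0.4,"y": 0.1,"z": -0.06,"roll": -0.069},
    {"x": -0.6,"y": 0.14,"z": -0.06,"roll": -0.069},
    {"x": -0.8,"y": 0.177,"z": -0.06,"roll": -0.069},
    {"x": -0.811,"y": 0.177,"z": -0.06,"roll": -0.069},
    {"x": -0.811,"y": 0.177,"z": -0.06,"roll": -0.069},
    {"x": -0.811,"y": 0.177,"z": -0.06,"roll": -0.069}
  ]
}}

```text
t: 16.87
tcp_pos: [0.4955, -0.0797, 0.2756]
tcp_rot: [0.922, 0.386, 0.0, 0.0]
force: [0.1, -1.1, -0.3]
finger_gap: 0.0868
gripper_force: 0.0
```

```bash
python3 look.py w6 cup:.148 zero_mark:.11
python3 - <<'E'
from dial import *
im=np.load("w6.npy"); save(cv2.resize(im[35:125,225:330],None,fx=6,fy=6,interpolation=cv2.INTER_CUBIC),"dial6.png")
E
```

```text
eye [ 0.544 -0.03   0.414]
cup [([283.4, 210.0], 0.84, [0.5001, -0.0785, 0.148]), ([74.3, 14.4], 0.64, [0.4943, 0.1362, 0.148])]
zero_mark [([280.0, 72.9], 0.85, [0.5789, 0.0055, 0.11])]
```

View pics/dial6.png

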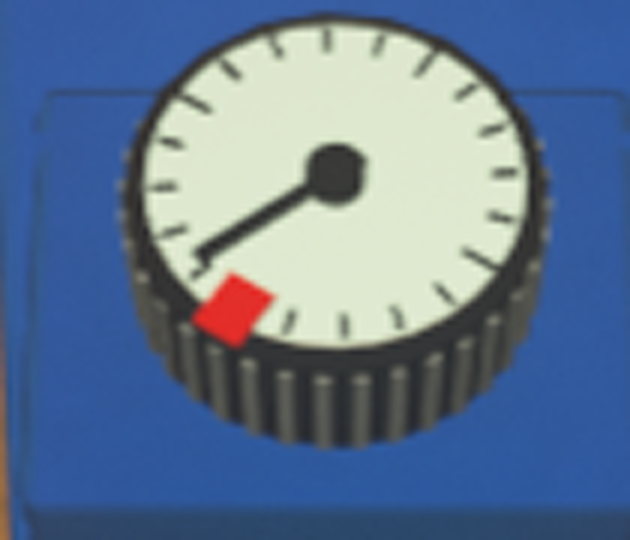

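Needle tip is at (200,255) in the crop, red mark centre at (235,310), hub at (336,174). The mark is still short of the needle.

```bash
python3 - <<'E'
from dial import *
c=pickle.load(open("w6_c.pkl","rb")); f=lambda p:(p[0]/6+225,p[1]/6+35)
C=onz(c,f((336,174)),.1035); print(C)
for p in [(200,255),(235,310)]: print(ang(c,f(p),C))
E
python3 go.py 0.5828 0.0086 0.1165 -35.6
```

```text
[0.58544851 0.01093213 0.1035    ]
(np.float64(54.61749636823925), np.float64(0.02455568888376422))
(np.float64(31.950644907858887), np.float64(0.027865073754090457))
pos [ 0.4958 -0.0789  0.2752] ydir -44.45 zdir [ 0.     0.001 -1.   ] j [ 0.52  0.04 -0.46  1.75  0.02  1.35 -0.72] t 17.0167
shares [0.8223 0.006  1.0585]
roll -0.0492
```

>>> {"name": "drive_tool", "arguments": {
  "series": [
    {"x": 0.25,"y": 0,"z": 0,"roll": -0.04},
    {"x": 0.5,"y": 0,"z": 0,"roll": -0.083},
    {"x": 0.75,"y": 0,"z": 0,"roll": -0.083},
    {"x": 0.822,"y": 0.006,"z": 0,"roll": -0.083},
    {"x": 0.822,"y": 0.006,"z": 0.25,"roll": -0.083},
    {"x": 0.822,"y": 0.006,"z": 0.5,"roll": -0.083},
    {"x": 0.822,"y": 0.006,"z": 0.7,"roll": -0.083},
    {"x": 0.822,"y": 0.006,"z": 0.8,"roll": -0.083},
    {"x": 0.822,"y": 0.006,"z": 0.85,"roll": -0.083},
    {"x": 0.822,"y": 0.006,"z": 0.85,"roll": -0.083}
  ]
}}

```text
t: 17.85
tcp_pos: [0.5815, 0.0079, 0.146]
tcp_rot: [0.864, 0.503, -0.001, -0.001]
force: [-1.3, 0.5, -0.4]
finger_gap: 0.0874
gripper_force: 0.0
```

>>> {"name": "drive_tool", "arguments": {
  "series": [
    {"x": 0,"y": 0,"z": 0.05,"roll": 0},
    {"x": 0,"y": 0,"z": 0.1,"roll": 0},
    {"x": 0,"y": 0,"z": 0.15,"roll": 0},
    {"x": 0,"y": 0,"z": 0.18,"roll": 0},
    {"x": 0,"y": 0,"z": 0.18,"roll": 0}
  ]
}}

```text
t: 18.27
tcp_pos: [0.5818, 0.0071, 0.1199]
tcp_rot: [0.864, 0.503, -0.001, -0.0]
force: [-0.3, -0.1, 0.6]
finger_gap: 0.087
gripper_force: 0.0
```

```bash
python3 go.py 0.5828 0.0086 0.1163 -29.6
```

```text
pos [0.5818 0.0071 0.1199] ydir -29.63 zdir [-0.001  0.    -1.   ] j [ 0.35  0.34 -0.53  1.76  0.19  1.09 -0.76] t 18.2667
shares [0.0118 0.001  0.024 ]
roll -0.0001
```

>>> {"name": "drive_tool", "arguments": {
  "series": [
    {"x": 0.01,"y": 0,"z": 0.02,"roll": 0},
    {"x": 0.01,"y": 0,"z": 0.02,"roll": 0},
    {"x": 0.01,"y": 0,"z": 0.02,"roll": 0}
  ]
}}

```text
t: 18.52
tcp_pos: [0.5831, 0.0087, 0.118]
tcp_rot: [0.864, 0.503, 0.0, -0.0]
force: [0.1, -0.7, -0.0]
finger_gap: 0.0871
gripper_force: 0.0
```

>>> {"name": "drive_tool", "arguments": {
  "series": [
    {"x": 0,"y": 0,"z": 0,"roll": 0},
    {"x": 0,"y": 0,"z": 0,"roll": 0},
    {"x": 0,"y": 0,"z": 0,"roll": 0},
    {"x": 0,"y": 0,"z": 0,"roll": 0},
    {"x": 0,"y": 0,"z": 0,"roll": 0}
  ],
  "fingers": -0.1
}}

```text
t: 18.93
tcp_pos: [0.5821, 0.0091, 0.1177]
tcp_rot: [0.864, 0.503, -0.001, -0.001]
force: [-3.9, -0.3, 3.4]
finger_gap: 0.0639
gripper_force: 15.0
```

>>> {"name": "drive_tool", "arguments": {
  "series": [
    {"x": 0,"y": 0,"z": 0,"roll": 0.025},
    {"x": 0,"y": 0,"z": 0,"roll": 0.05},
    {"x": 0,"y": 0,"z": 0,"roll": 0.075},
    {"x": 0,"y": 0,"z": 0,"roll": 0.1},
    {"x": 0,"y": 0,"z": 0,"roll": 0.125},
    {"x": 0,"y": 0,"z": 0,"roll": 0.15},
    {"x": 0,"y": 0,"z": 0,"roll": 0.17},
    {"x": 0,"y": 0,"z": 0,"roll": 0.17},
    {"x": 0,"y": 0,"z": 0,"roll": 0.17}
  ]
}}

```text
t: 19.68
tcp_pos: [0.5831, 0.009, 0.1181]
tcp_rot: [0.966, 0.258, 0.0, 0.0]
force: [-1.5, 2.0, 2.9]
finger_gap: 0.064
gripper_force: 15.6
```

>>> {"name": "drive_tool", "arguments": {
  "series": [
    {"x": 0,"y": 0,"z": 0,"roll": 0},
    {"x": 0,"y": 0,"z": 0,"roll": 0},
    {"x": 0,"y": 0,"z": 0,"roll": 0},
    {"x": 0,"y": 0,"z": 0,"roll": 0},
    {"x": 0,"y": 0,"z": -0.1,"roll": 0},
    {"x": 0,"y": 0,"z": -0.3,"roll": 0},
    {"x": 0,"y": 0,"z": -0.5,"roll": 0},
    {"x": 0,"y": 0,"z": -0.7,"roll": 0},
    {"x": 0,"y": 0,"z": -0.9,"roll": 0},
    {"x": 0,"y": 0,"z": -1,"roll": 0}
  ],
  "fingers": 1
}}

```text
t: 20.52
tcp_pos: [0.5841, 0.0085, 0.2719]
tcp_rot: [0.966, 0.257, 0.002, 0.001]
force: [-0.4, 0.7, 0.9]
finger_gap: 0.0869
gripper_force: 0.0
```

```bash
python3 go.py 0.4962 -0.0799 0.28 -44.6
```

```text
pos [0.5841 0.0085 0.2719] ydir -60.22 zdir [ 0.004 -0.    -1.   ] j [ 0.3   0.22 -0.45  1.57  0.1   1.37 -1.22] t 20.5167
shares [-0.8012  0.2207 -0.0567]
roll -0.0868
```

>>> {"name": "drive_tool", "arguments": {
  "series": [
    {"x": -0.2,"y": 0.06,"z": -0.05,"roll": -0.03},
    {"x": -0.4,"y": 0.11,"z": -0.05,"roll": -0.07},
    {"x": -0.6,"y": 0.17,"z": -0.05,"roll": -0.087},
    {"x": -0.8,"y": 0.22,"z": -0.05,"roll": -0.087},
    {"x": -0.801,"y": 0.22,"z": -0.05,"roll": -0.087},
    {"x": -0.801,"y": 0.22,"z": -0.05,"roll": -0.087},
    {"x": -0.801,"y": 0.22,"z": -0.05,"roll": -0.087}
  ]
}}

```text
t: 21.1
tcp_pos: [0.4954, -0.0796, 0.2756]
tcp_rot: [0.922, 0.386, 0.0, 0.0]
force: [0.0, 0.5, 0.5]
finger_gap: 0.0871
gripper_force: 0.0
```

```bash
python3 look.py w7 cup:.148 zero_mark:.11
python3 - <<'E'
from dial import *
im=np.load("w7.npy"); save(cv2.resize(im[35:125,225:330],None,fx=6,fy=6,interpolation=cv2.INTER_CUBIC),"dial7.png")
E
```

```text
eye [ 0.544 -0.03   0.414]
cup [([74.9, 15.7], 0.62, [0.4939, 0.1354, 0.148]), ([281.8, 210.0], 0.58, [0.4991, -0.0774, 0.148])]
zero_mark [([282.7, 76.5], 0.84, [0.5784, 0.0018, 0.11])]
```

View pics/dial7.png

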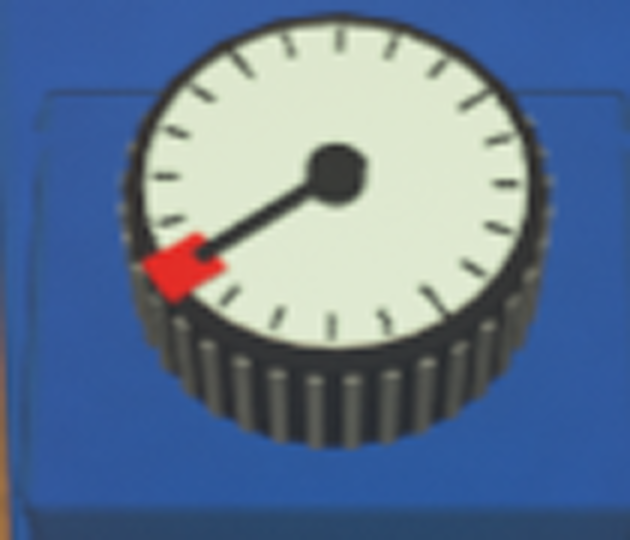

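The red mark, centred at (184,267), lies right under the needle tip at (200,255), about 1° off. The cup is still upright on the pan and the gripper is clear, so I'm handing in.

```bash
python3 -c "
from cell import *
print(finish_job())"
```

```text
the job is handed in; nothing more can be done
None
```

The steel cup stands released about 2 mm off the pan's centre, the bezel's red zero mark is within about 1° of the needle tip, and the job is handed in; the call returned no verdict.

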